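# Load a filter cassette into its housing and latch it

## Robot

A 6-joint arm with a two-finger parallel gripper is mounted at the origin on the work surface. World frame = base frame: x ahead of the robot, y to its left, z up, the work surface at z = 0. Lengths are in mm, angles in degrees, forces in N, time in s.
With the tool pointing down it reaches from about 300 to 850 mm from the base axis. Payload 4.2 kg.
Tool frame: the origin (TCP) lies between the finger pads; the fingertips stand 14 mm ahead of it and the grasp point (between the pads) lies 5 mm behind it (env.finger_overhang is the distance from the TCP to the fingertips, in mm); z points along the fingers, y is the line along which they close (so a half turn about z gives the same grasp; the last joint's range is limited). The gripper opens to 91 mm and grips with 3 to 60 N. Pads are 32 mm wide; open, the fingers measure 118 mm over their backs; the gripper's body (76 mm by 178 mm) begins 60 mm behind the grasp point.
Start: joints at [63.885, 18.312, 89.639, -0, 72.044, -1.146], TCP at [242.732, 521.271, 227.976] pointing down, gripper open.
Joint ranges: [-177.97, 177.97], [-48.28, 115.42], [12.27, 149.76], [-77.06, 257.06], [2.81, 150.46], [-146.56, 146.56]. Speed limits (degrees/s): [147.25, 147.25, 180, 180, 180, 180].

## Interface

Orientations are given as [roll, pitch, yaw] about the fixed x, y, z axes, in that order (R = Rz(yaw) Ry(pitch) Rx(roll)).
In Python, from workcell import status, cams, env, finder gives the robot as it stands.
- The arm moves only by the tool apply_moves, never from a script. Its argument "increments" is a list of rows, each a list of 7 numbers: the opening, from -1 (shut) to 1 (fully open), then the shift along the world's x, y, z in m, then the turn, a rotation vector about the world's x, y, z in degrees. In form: [[gripper, x, y, z, ax, ay, az], ...]. A call has 1 to 5 rows; each row shifts and turns the commanded pose from where the row before left it; what a row does not reach is not made up. A row lasts 1/12 s, in which the tool goes at most 41.7 mm and 7.16 degrees, less where a joint would pass 70% of its speed; a pose out of reach is approached as far as the arm can. A call with a gripper value outside its range is refused whole. The fingers move at their own pace and stop on an object; "newtons" is the grip in N (left out, the last holds). Time passes only in rows, so rows that do not move let the fingers close. It gives the time, the measured TCP pose, the force, the opening and the grip force at its end, in the units of the state.
- status.state(): the state, without advancing time (a new reading comes with each control period).
- cams.grab_frame(name): name is "side" or "top" or "wrist"; returns a dict with "color" (384x512x3 uint8, red, green, blue), "intrinsics" (3x3 intrinsics, pixels), "R" (3x3) and "t" (3): a world point X has camera coordinates R X + t. Camera axes: x right, y down, z forward; pixel columns grow to the right and rows downward; lengths in mm; the calibration is good to about 2 mm. A picture is of the moment at which its call begins. There is no depth.
- env.job_done(): hands the job in; it is judged then, once.
Trained networks look in the newest picture that a camera, given by its name, has taken for a name from the list of things; names that differ only in an ending like _2 or _b are one class to them, and where a whole thing is asked for, a point or a joint stands for the part that bears it (a point fixed in the world has none). Each returns a list of dicts, best first, with "score" (0 to 1); they miss things now and then, are a little off and sometimes report something else, mostly with a low value. They report only what shows in the picture. A call takes as long as a camera call. They do not tell look-alikes from the thing itself.
- finder.boxes_of(query, camera): "rect" ([left, top, width, height] in pixels, round what is visible of it).
- finder.trace(query, camera): "pixels" (384x512 bool, what is visible of it) and "rect" ([left, top, width, height] in pixels, round what is visible of it).
The state is a dict: "time_s": time; "qpos": joint angles; "qvel": joint speeds; "effort": joint torques, N m; "ee_pos": TCP position; "ee_rot": TCP orientation; "force": force on the tool from outside, world axes, zero at the start; "torque": the same for the moment, N m; "gripper_width": finger opening in mm; "gripper_force": force on a finger pad.
Only numpy, scipy, OpenCV 4.12 (cv2) and the standard library are available. Lean on these libraries where they do the work, as an engineer would, in place of code of your own. Each camera call takes 0.05 s, during which the arm holds its last target. There are 200 camera calls.

## Task

Slide the loose filter cassette, plain end first, fully home into the filter housing so that its end plate meets the housing's mouth. Then swing the latch claw over so that it hooks the outer side of the cassette's end plate, and only after that swing the latch lever down flat over centre so the claw holds the cassette in. Leave the beaker and the bottle standing where they are.

Things in the scene. Friction and masses are not known exactly. Their poses are not given: they have to be found in the camera images.
- cassette_center (a point): Loose aluminium cassette, lying flat, 0.18-0.35 kg. Block 100 long (x) x 44 wide x 28 high (z); this is the block's centre, 14 mm above its flat underside. +x: the plain end that goes in first. The other end has an upright end plate (see cassette_keeper). Centre of mass near x = -12. Home: this point is 50 mm along x inside housing_mouth and 1 mm below it.
- cassette_keeper (a point): Middle of the outer top edge of the cassette's end plate, which the claw hooks: 58 mm behind cassette_center, 43 mm above the underside; axes as cassette_center. Plate 8 thick, 64 wide, 43 high from the underside: it stands 15 mm above the block and is wider than the mouth.
- cassette_pull (a point): Middle of the outer end face of the black pull block behind the end plate: 82 mm behind cassette_center, 16 mm above the underside. Pull block 24 long, 20 wide, 20 high (6 to 26 mm above the underside). Push here to slide the cassette home.
- housing_mouth (a point): Centre of the sleeve's mouth, 35 mm above the bench. +x points level INTO the sleeve, z up. Housing fixed, 130 long (x 0 to 130), 65 wide, roof 56.5 mm above the bench. Opening 47 wide x 30.5 high, 104 deep, flared over its first 10 mm by 5 mm at the sides and 4 at the top. Floor 20 mm above the bench, continued as a ledge 34 wide at x -60 to 0 to rest the cassette on.
- lever_pivot (a point): Hinge axis of the latch lever on the housing's roof: 55 mm inward of housing_mouth, 66 mm above the bench. The lever turns about the housing's y. Axes as housing_mouth.
- lever_grip (a point): Centre of the lever's grip plate, 55 mm from lever_pivot. Plate 30 long (40 to 70 mm from the pivot), 34 wide, 4 thick, joining the two side bars (7 deep). Flat, the lever points away from the mouth along the roof.
- lever (a joint): Lever angle, rad: 0 flat along the roof pointing away from the mouth, grows swinging up (1.57 upright). Stops -0.1 and 1.5. Starts at 1.05 to 1.22. Stiff, stays where left (0.09 N m, about 2 N at the grip). Over centre below about 0.05: press it to the stop. Lowering it draws the claw inward about 10 mm and so pulls a hooked cassette home.
- claw_hook (a point): Middle of the hook lip at the claw's tip. The steel claw is a loop 22 wide, 4 thick, pivoted on the lever 20 mm from lever_pivot, its tip 88 mm from there. The lip, 4 thick, stands 11 mm down from the claw's mid-plane, inner face 84 mm from the claw's pivot. Folded back, the claw's tip stands 38 mm beyond the lever's end, the lip towards the mouth.
- claw (a joint): Claw angle on the lever, rad; claw minus lever = its rise above level, towards the mouth. Swings freely, no spring. Starts folded back on the lever (stop 2.88), leaning away from the mouth. Pushed at its tip past upright towards the mouth it falls onto the end plate, lip 5 to 9 mm outside a cassette that is home, and lies there by its weight as the lever is lowered. Near 0 when latched.
- beaker: Bystander: glass beaker, diameter 70, 95 high, origin at the centre of its underside.
- bottle: Bystander: clear reagent bottle with a blue cap, diameter 80, 170 high, origin at the centre of its underside.
Mind the look-alikes: they are no part of the job. What is shaped like the part that bears cassette_center but green is not meant.

How it is judged (in metres and radians):
On the way, in this order (a step that is already met when the one before it is completed fails the run):
1. the cassette is slid into the sleeve to within 5 mm of home (x of cassette_center in the frame of housing_mouth above 0.045 m and y of cassette_center in the frame of housing_mouth between -0.004 and 0.004 m and z of cassette_center in the frame of housing_mouth between -0.005 and 0.005 m and angle between the x axis of cassette_center and the x axis of housing_mouth, either way round below 0.1 rad), for 0.2 s.
2. the claw's lip hangs outside the cassette's end plate, below its top edge, with the lever still up (above 0.6 rad) (x of claw_hook in the frame of cassette_keeper between -0.022 and -0.0005 m and z of claw_hook in the frame of cassette_keeper below -0.001 m and value of joint lever above 0.6 rad), for 0.2 s.
3. the lever is down past centre with the claw hooked (x of claw_hook in the frame of cassette_keeper between -0.022 and -0.0005 m and z of claw_hook in the frame of cassette_keeper below -0.001 m and value of joint lever below 0.04 rad), for 0.2 s.
At the end, for the whole second after the job is handed in: The cassette rests in the sleeve within 3 mm of home, lined up with it (4 mm sideways, 5 mm in height, 0.1 rad); the claw's lip is outside its end plate (0.5 to 22 mm) and at least 1 mm below its top edge; the lever is down past centre (below 0.04 rad); the cassette is at rest (all of step 3 and x of cassette_center in the frame of housing_mouth above 0.047 m and y of cassette_center in the frame of housing_mouth between -0.004 and 0.004 m and z of cassette_center in the frame of housing_mouth between -0.005 and 0.005 m and angle between the x axis of cassette_center and the x axis of housing_mouth, either way round below 0.1 rad and linear speed of cassette below 0.01 m/s); the robot touches nothing.
It fails at once if the beaker is moved more than 30 mm or tipped (distance of beaker from where it was at the start of the episode above 0.03 m or angle between beaker's own z axis and vertical above 0.4 rad).
It fails at once if the bottle is moved more than 30 mm or tipped (distance of bottle from where it was at the start of the episode above 0.03 m or angle between bottle's own z axis and vertical above 0.4 rad).
It also fails if it takes over 70 s, if anything falls off the work surface, if the arm or the gripper's body presses on something with over 40 N, if the wrist force passes 120 N, or if a joint passes its speed limit or range.

## Working session

There is one attempt and no reset: what is moved stays moved. The work goes in short steps, Python scripts to look and compute and a tool call to move; the robot and the scene stay as the last step left them, time stands still between calls to the robot, and variables do not carry over. Pictures are saved under pics/ and viewed, at most 10 in all, crops included, and the job is handed in when it is done.

Besides the shell and the picture viewer there is one more tool, called after ">>>" as name([rows], argument=value, ...), one row to a line, values as JSON. apply_moves: Moves the arm, as the interface text tells. Its arguments: {"type":"object","properties":{"increments":{"type":"array","items":{"type":"array","items":{"type":"number"}}},"newtons":{"type":"number"}},"required":["increments"]}

```bash
ls; mkdir -p pics
python3 - <<'E'
from workcell import status,cams,env,finder
import cv2,numpy as np,pickle
s=status.state(); print(s)
D={}
for c in("side","top"):
    f=cams.grab_frame(c); D[c]=f
    cv2.imwrite(f"pics/{c}0.png",f["color"][:,:,::-1])
    print(c,f["intrinsics"].tolist(),np.round(f["R"],3).tolist(),np.round(f["t"],1).tolist())
    for q in("cassette_center","housing_mouth","lever","claw","lever_grip","claw_hook","lever_pivot","cassette_keeper","cassette_pull","beaker","bottle"):
        try: print(c,q,[(np.round(b["rect"]).tolist(),round(b["score"],2)) for b in finder.boxes_of(q,c)][:4])
        except Exception as e: print(q,e)
pickle.dump(D,open("d0.pkl","wb"))
a=cv2.imread("pics/side0.png");b=cv2.imread("pics/top0.png")
E
```

```text
pics
{'time_s': 0.0, 'qpos': array([ 6.38856750e+01,  1.83527027e+01,  8.97084329e+01, -1.86127805e-03,
        7.20421039e+01, -1.14707514e+00]), 'qvel': array([-0.09244442,  0.03000081,  0.0959382 , -0.05624891,  0.00255746,
        0.0607451 ]), 'effort': array([-3.67201437e-04, -4.12462449e+01, -2.31974959e+01,  7.26316497e-02,
        4.58185840e-02, -1.43249358e-04]), 'ee_pos': array([242.51198461, 520.81950132, 227.09587366]), 'ee_rot': array([-1.79896746e+02, -2.97531133e-04,  1.55033325e+02]), 'force': array([ 0.81628692, -0.4857265 , -0.65779093]), 'torque': array([ 0.04462899, -0.03090021, -0.02792748]), 'gripper_force': 0.0, 'gripper_width': 91.64393601456517}
side [[470.6875688488329, 0.0, 259.62742101259244], [0.0, 470.6875688488329, 199.5133195875188], [0.0, 0.0, 1.0]] [[0.992, -0.122, 0.02], [-0.056, -0.586, -0.809], [0.111, 0.801, -0.588]] [-553.4, 61.4, 1180.2]
side cassette_center [([128.0, 276.0, 68.0, 41.0], 0.89), ([250.0, 322.0, 71.0, 53.0], 0.81), ([164.0, 219.0, 38.0, 47.0], 0.78), ([277.0, 235.0, 31.0, 53.0], 0.68)]
side housing_mouth [([239.0, 141.0, 23.0, 
[... 1196 characters left out ...]
0.52), ([183.0, 194.0, 95.0, 38.0], 0.44)]
top claw [([215.0, 204.0, 13.0, 11.0], 0.55)]
top lever_grip [([215.0, 205.0, 17.0, 14.0], 0.68)]
top claw_hook [([339.0, 218.0, 48.0, 33.0], 0.7)]
top lever_pivot [([186.0, 199.0, 96.0, 34.0], 0.64)]
top cassette_keeper [([352.0, 273.0, 36.0, 58.0], 0.9), ([338.0, 217.0, 53.0, 38.0], 0.81), ([309.0, 171.0, 50.0, 23.0], 0.77), ([403.0, 176.0, 44.0, 55.0], 0.77)]
top cassette_pull [([348.0, 274.0, 43.0, 56.0], 0.97), ([304.0, 168.0, 55.0, 26.0], 0.97), ([340.0, 218.0, 50.0, 35.0], 0.86), ([407.0, 181.0, 43.0, 48.0], 0.86)]
top beaker [([264.0, 98.0, 25.0, 34.0], 0.57)]
top bottle [([98.0, 115.0, 51.0, 46.0], 0.86), ([216.0, 202.0, 19.0, 18.0], 0.59)]
```

View pics/side0.png

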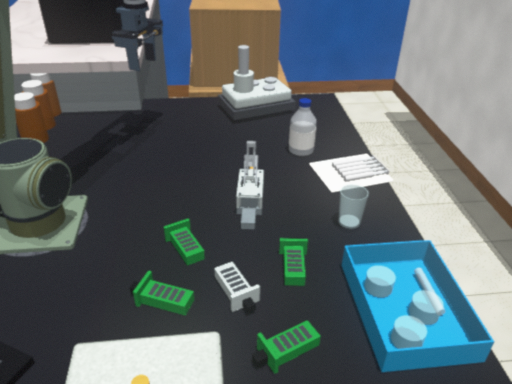

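View pics/top0.png

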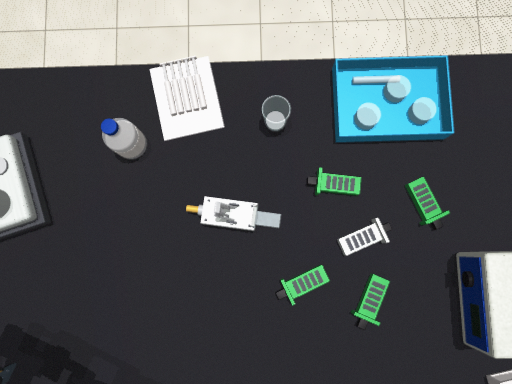

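The side view shows the white cassette at about (238,286) with its black pull at (250,306), and the housing at (250,190) with the lever up. In the top view the cassette is at (362,238) with the plate at (383,230) on the right. The housing is at (228,213), with its ledge and mouth to the right at (268,219). The beaker is at (276,115) and the bottle at (125,140). The other four cassettes are green decoys.

```bash
cat > h.py <<'E'
import numpy as np,cv2
def ray(f,u,v,z):
    d=f["R"].T@np.linalg.inv(f["intrinsics"])@np.array([u,v,1.]); c=-f["R"].T@f["t"]
    return c+d*(z-c[2])/d[2]
def proj(f,X):
    p=(f["R"]@np.atleast_2d(X).T).T+f["t"]; p=p@f["intrinsics"].T; return p[:,:2]/p[:,2:]
def white(f,lo=120):
    h=cv2.cvtColor(f["color"],cv2.COLOR_RGB2HSV); return ((h[:,:,1]<50)&(h[:,:,2]>lo)).astype(np.uint8)
E
python3 - <<'E'
import pickle,numpy as np,cv2
from h import *
f=pickle.load(open("d0.pkl","rb"))["top"]
w=white(f)
n,l,s,c=cv2.connectedComponentsWithStats(w)
for i in range(1,n):
    x,y,ww,hh,a=s[i]
    if a>20 and 180<x<400 and 150<y<300: print(s[i],c[i])
for name,(u,v),z in[("cass plain mid",(344,247),28),("plate top mid",(384,230),43),("ledge end",(280,220),20),("roof mouth mid",(257,216),56),("roof back mid",(202,211),56),("beaker",(276,125),0),("bottle",(130,150),0)]:
    print(name,np.round(ray(f,u,v,z)))
big=cv2.resize(f["color"][180:270,170:410],None,fx=3.3,fy=3.3,interpolation=cv2.INTER_CUBIC)
cv2.imwrite("pics/c1.png",big[:,:,::-1])
E
```

```text
[ 198  196   83   35 1810] [235.43314917 214.00939227]
[339 218  51  38 725] [363.48965517 237.54068966]
cass plain mid [ 448. -224.   28.]
plate top mid [ 487. -320.   43.]
ledge end [519. -70.  20.]
roof mouth mid [528. -13.  56.]
roof back mid [543. 120.  56.]
beaker [769. -67.   0.]
bottle [713. 315.   0.]
```

View pics/c1.png

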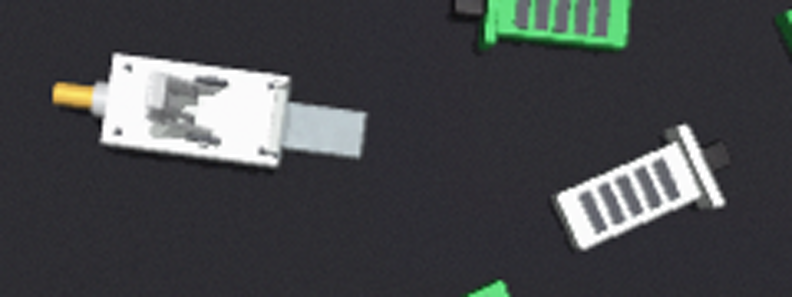

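The crop shows the housing roof corners at about (290,77), (282,166), (102,143) and (114,54). The ledge end is at (366,112)-(360,158). The cassette's plain-end top corners are at (556,197) and (584,250), and its plate's top edge runs from (684,126) to (722,205).

```bash
cat >> h.py <<'E'
from scipy.optimize import least_squares
def fit(fs,pts,x0):
    """pose x,y,yaw of model points; pts: list of (frame idx,u,v,mx,my,mz)"""
    P=np.array(pts,float)
    def res(q):
        c,s=np.cos(q[2]),np.sin(q[2]); X=np.c_[q[0]+c*P[:,3]-s*P[:,4],q[1]+s*P[:,3]+c*P[:,4],P[:,5]]
        return np.concatenate([proj(fs[int(p[0])],X[i])[0]-p[1:3] for i,p in enumerate(P)])
    r=least_squares(res,x0); return r.x,np.round(res(r.x),1)
E
python3 - <<'E'
import pickle
from h import *
f=pickle.load(open("d0.pkl","rb"))["top"]
g=lambda x,y:(0,170+(x+.5)/3.3-.5,180+(y+.5)/3.3-.5)
H=[g(290,77)+(0,-32.5,56.5),g(282,166)+(0,32.5,56.5),g(102,143)+(130,32.5,56.5),g(114,54)+(130,-32.5,56.5),g(366,112)+(-60,-17,20),g(360,158)+(-60,17,20)]
C=[g(556,197)+(50,-22,28),g(584,250)+(50,22,28),g(684,126)+(-54,-32,43),g(722,205)+(-54,32,43)]
for P,x0 in((H,(530,-13,1.6)),(C,(460,-270,2))):
    q,r=fit([f],P,x0); print(np.round(q[:2],1),np.degrees(q[2]),r)
E
```

```text
[526.9 -10.3] 81.32416458143214 [-0.   0.1 -1.1 -0.2  0.1 -0.1  0.3  0.4  0.3  0.1  0.4 -0.3]
[ 466.9 -266.7] 112.65667581116895 [ 0.6 -0.2 -0.2  0.2 -0.2 -0.1 -0.1  0.1]
```

>>> apply_moves([
  [1,0.011,-0.0385,0,0,0,-2],
  [1,0.011,-0.0385,0,0,0,-2],
  [1,0.011,-0.0385,0,0,0,-2],
  [1,0.011,-0.0385,0,0,0,-2],
  [1,0.011,-0.0385,0,0,0,-2],
])

```text
time_s: 1.62
ee_pos: [297.8, 327.1, 228.0]
ee_rot: [180.0, 0.0, 145.0]
force: [0.7, -0.5, 0.4]
gripper_width: 91.0
gripper_force: 0.0
```

>>> apply_moves([
  [1,0.011,-0.0385,0,0,0,-2],
  [1,0.011,-0.0385,0,0,0,-2],
  [1,0.011,-0.0385,0,0,0,-2],
  [1,0.011,-0.0385,0,0,0,-2],
  [1,0.011,-0.0385,0,0,0,-2],
])

```text
time_s: 2.03
ee_pos: [352.8, 134.5, 228.3]
ee_rot: [179.9, 0.0, 135.0]
force: [0.7, -0.2, -0.3]
gripper_width: 91.0
gripper_force: 0.0
```

>>> apply_moves([
  [1,0.011,-0.0385,0,0,0,-2],
  [1,0.011,-0.0385,0,0,0,-2],
  [1,0.011,-0.0385,0,0,0,-2],
  [1,0.011,-0.0385,0,0,0,-2],
  [1,0.011,-0.0385,0,0,0,-2],
])

```text
time_s: 2.45
ee_pos: [407.8, -58.3, 228.3]
ee_rot: [179.9, 0.0, 124.9]
force: [1.0, 0.4, 0.3]
gripper_width: 91.1
gripper_force: 0.0
```

>>> apply_moves([
  [1,0.011,-0.0385,0,0,0,-2],
  [1,0.011,-0.0385,0,0,0,-2],
  [1,0.011,-0.0385,0,0,0,-2],
  [1,0.011,-0.0385,0,0,0,-2],
  [1,0.011,-0.0385,0,0,0,-2],
])

```text
time_s: 2.87
ee_pos: [462.8, -250.9, 228.1]
ee_rot: [180.0, 0.0, 114.9]
force: [1.6, 0.6, 0.4]
gripper_width: 91.5
gripper_force: 0.0
```

>>> apply_moves([
  [1,0.015,-0.036,0,0,0,-2.4],
  [1,0,0,0,0,0,0],
  [1,0,0,0,0,0,0],
])

```text
time_s: 3.12
ee_pos: [477.9, -286.3, 227.2]
ee_rot: [-180.0, -0.1, 112.5]
force: [-0.0, 0.1, -0.1]
gripper_width: 91.2
gripper_force: 0.0
```

Run:
```python
from workcell import status,cams,finder
import cv2,pickle
from h import *
f=cams.grab_frame("wrist"); pickle.dump(f,open("w1.pkl","wb"))
cv2.imwrite("pics/w1.png",f["color"][:,:,::-1])
s=status.state(); print(s["ee_pos"],s["ee_rot"],s["qpos"],s["time_s"])
print(np.round(f["R"],3),f["t"])
print([(b["rect"],b["score"]) for b in finder.boxes_of("cassette_center","wrist")])
```

```text
[ 477.4015215  -284.80418115  227.37039718] [-1.79968136e+02 -9.44977037e-02  1.12579885e+02] [-3.20211204e+01  1.66611510e+01  9.21362207e+01  3.03691001e-02
  7.12981174e+01 -5.46107936e+01] 3.1667
[[ 0.924  0.383  0.   ]
 [ 0.365 -0.882  0.296]
 [ 0.113 -0.274 -0.955]] [-331.68272074 -459.44677633  259.46236967]
[([231.9, 257.7, 84.3, 59.6], 0.94), ([336.2, 90.6, 106.4, 111.0], 0.91), ([68.7, 56.6, 116.4, 109.2], 0.72), ([230.8, 102.7, 53.4, 112.5], 0.61), ([196.5, 0.0, 45.0, 43.6], 0.59)]
```

View pics/w1.png

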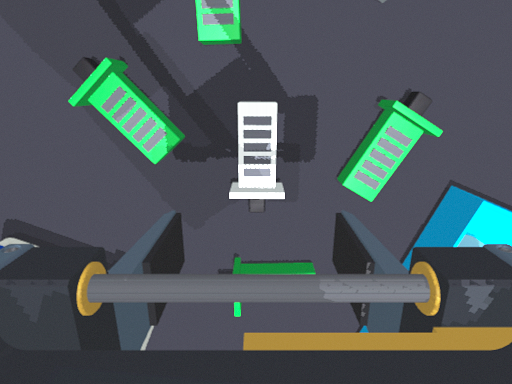

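Run:
```python
import pickle
from h import *
f=pickle.load(open("w1.pkl","rb")); t=pickle.load(open("d0.pkl","rb"))["top"]
for p in[(340,184),(305,283),(372,300),(428,205),(362,238)]: X=ray(t,*p,25); print(np.round(X),proj(f,X).round())
for p in [(477.4,-284.8,0),(477.4,-284.8,213),(526.9,-10.3,56)]: print(proj(f,p).round())
for p in[(130,120),(220,20),(257,145),(275,270),(390,150)]: X=ray(f,*p,25); print(np.round(X),proj(t,X).round())
print(-f["R"].T@f["t"])
```

```text
[ 605. -222.   25.] [[379. 158.]]
[ 364. -126.   25.] [[214. -21.]]
[ 320. -286.   25.] [[128. 114.]]
[ 547. -437.   25.] [[263. 287.]]
[ 469. -270.   25.] [[257. 151.]]
[[258. 160.]]
[[259. 236.]]
[[433. -92.]]
[ 323. -292.   25.] [[374. 298.]]
[ 382. -158.   25.] [[318. 275.]]
[ 467. -263.   25.] [[359. 239.]]
[ 552. -407.   25.] [[416. 203.]]
[ 612. -210.   25.] [[335. 181.]]
[ 444.91729655 -207.54967292  383.9234576 ]
```

Run:
```python
import pickle
from h import *
f=pickle.load(open("w1.pkl","rb")); t=pickle.load(open("d0.pkl","rb"))["top"]
w=white(f,110)
for r in list(range(98,108,1))+[120,140,160,175]+list(range(180,202,2)):
    c=np.where(w[r,200:310])[0]+200; print(r,(c.min(),c.max(),len(c)) if len(c) else None)
q,r=fit([f],[(0,237.5,102,50,22,28),(0,276.5,102,50,-22,28),(0,229.5,191,-58,32,43),(0,284.5,191,-58,-32,43)],(467,-267,1.97)); print(q[:2],np.degrees(q[2]),r)
for m in[(50,22,28),(50,-22,28),(-50,32,43),(-58,32,43),(-58,-32,43),(-50,22,28),(-58,32,0)]:
    a=np.radians(112.66);X=[466.9+np.cos(a)*m[0]-np.sin(a)*m[1],-266.7+np.sin(a)*m[0]+np.cos(a)*m[1],m[2]];print(m,proj(f,X).round(1))
```

```text
98 None
99 None
100 None
101 (np.int64(240), np.int64(274), 31)
102 (np.int64(238), np.int64(276), 39)
103 (np.int64(237), np.int64(277), 41)
104 (np.int64(237), np.int64(277), 41)
105 (np.int64(237), np.int64(277), 41)
106 (np.int64(237), np.int64(277), 41)
107 (np.int64(237), np.int64(277), 41)
120 (np.int64(238), np.int64(277), 40)
140 (np.int64(238), np.int64(276), 39)
160 (np.int64(238), np.int64(276), 13)
175 (np.int64(238), np.int64(275), 38)
180 (np.int64(238), np.int64(275), 38)
182 (np.int64(232), np.int64(281), 50)
184 (np.int64(231), np.int64(282), 52)
186 (np.int64(231), np.int64(282), 52)
188 (np.int64(230), np.int64(283), 54)
190 (np.int64(230), np.int64(283), 54)
192 (np.int64(229), np.int64(284), 56)
194 (np.int64(229), np.int64(284), 56)
196 (np.int64(229), np.int64(284), 56)
198 (np.int64(229), np.int64(284), 56)
200 None
[ 465.9532925  -261.32056412] 112.46694757559222 [-0.5 -3.9  0.5 -3.9 -0.1  4.5  0.2  4.5]
(50, 22, 28) [[235.9 103.2]]
(50, -22, 28) [[275.7 103.1]]
(-50, 32, 43) [[228.4 193.4]]
(-58, 32, 43) [[228.6 199.9]]
(-58, -32, 43) [[283.7 199.8]]
(-50, 22, 28) [[237.9 189.4]]
(-58, 32, 0) [[231.6 188.8]]
```

>>> apply_moves([
  [1,0.0007,-0.0072,-0.034,0,0,0],
  [1,0,0,-0.034,0,0,0],
  [1,0,0,-0.034,0,0,0],
  [1,0,0,-0.034,0,0,0],
  [1,0,0,-0.034,0,0,0],
])

```text
time_s: 3.63
ee_pos: [478.1, -290.2, 57.5]
ee_rot: [180.0, 0.0, 112.7]
force: [-0.3, -1.1, -0.2]
gripper_width: 90.9
gripper_force: 0.0
```

>>> apply_moves([
  [1,0,0,-0.019,0,0,0],
  [1,0,0,-0.019,0,0,0],
  [-1,0,0,0,0,0,0],
  [-1,0,0,0,0,0,0],
  [-1,0,0,0,0,0,0],
], newtons=40)

```text
time_s: 4.05
ee_pos: [479.2, -291.6, 21.5]
ee_rot: [179.9, 0.1, 112.7]
force: [0.5, 0.2, 0.3]
gripper_width: 74.2
gripper_force: 0.0
```

>>> apply_moves([
  [-1,0,0,0,0,0,0],
  [-1,0,0,0,0,0,0],
  [-1,0,0,0,0,0,0],
  [-1,0,0,0,0,0,0],
  [-1,0,0,0,0,0,0],
])

```text
time_s: 4.47
ee_pos: [478.7, -292.1, 20.6]
ee_rot: [180.0, 0.0, 112.6]
force: [-1.1, -0.3, 3.2]
gripper_width: 43.7
gripper_force: 39.9
```

>>> apply_moves([
  [-1,0,0,0.02,0,0,0],
  [-1,0,0,0.03,0,0,0],
  [-1,0,0,0.03,0,0,0],
  [-1,0.006,0.031,0,0,0,-6.2],
  [-1,0.006,0.031,0,0,0,-6.2],
])

```text
time_s: 4.88
ee_pos: [491.5, -231.0, 101.8]
ee_rot: [179.8, 0.2, 99.7]
force: [-0.8, 0.0, -3.9]
gripper_width: 43.6
gripper_force: 39.9
```

>>> apply_moves([
  [-1,0.006,0.031,0,0,0,-6.2],
  [-1,0.006,0.031,0,0,0,-6.2],
  [-1,0.005,0.031,0,0,0,-6.5],
  [-1,0,0,0,0,0,0],
  [-1,0,0,0,0,0,0],
])

```text
time_s: 5.3
ee_pos: [507.2, -135.7, 99.7]
ee_rot: [-179.9, 0.0, 81.6]
force: [0.1, -0.3, -2.9]
gripper_width: 43.6
gripper_force: 39.9
```

Run:
```python
from workcell import status,cams,finder
import cv2,pickle
from h import *
D={}
for c in("wrist","top","side"): D[c]=cams.grab_frame(c)
pickle.dump(D,open("d2.pkl","wb"))
f=D["wrist"]
a=cv2.resize(f["color"],(800,600),interpolation=cv2.INTER_CUBIC)
cv2.imwrite("pics/w2.png",a[:,:,::-1])
s=status.state(); print(s["ee_pos"],s["ee_rot"],s["gripper_width"],s["time_s"],s["force"])
```

```text
[ 507.24827297 -137.81732722   99.8246715 ] [-1.79991648e+02  2.41112562e-02  8.13351451e+01] 43.847505311086316 5.45 [-0.01461422 -0.03510478 -1.93015979]
```

View pics/w2.png

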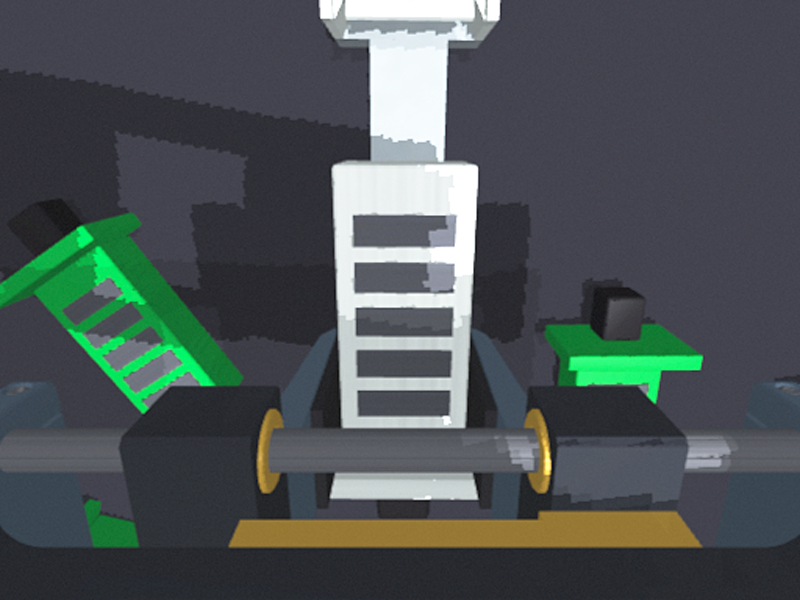

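The wrist view shows the held cassette with its plain-end top edge at (333..477,165). The ledge sides are at x≈369 and 447 ahead of it, and the mouth's front edge is at y≈20-45. The two look well lined up.

Run:
```python
import pickle
from h import *
D=pickle.load(open("d2.pkl","rb")); f=D["wrist"]
g=cv2.cvtColor(f["color"],cv2.COLOR_RGB2GRAY).astype(float)
for r in (1,5,9,12,16,20,24,27,32,40,50,60,70,80,100,103,105,107,110,115,120,150,180):
    d=np.diff(cv2.GaussianBlur(g,(3,3),0)[r]); L=np.argmax(d[190:250])+190; R=np.argmin(d[260:340])+260
    print(r,L+.5,R+.5,(L+R)/2+.5, end=' | ')
    if r<90: print(ray(f,L+.5,r,20).round(1),ray(f,R+.5,r,20).round(1))
    else: print(ray(f,L+.5,r,108).round(1),ray(f,R+.5,r,108).round(1))
col=g[:,235:285].mean(1); print([(i,round(col[i])) for i in range(8,36)]); print([(i,round(col[i])) for i in range(92,112)])
```

```text
1 203.5 319.5 261.5 | [491.1  10.7  20. ] [568.1  -0.7  20. ]
5 204.5 319.5 262.0 | [491.3   8.3  20. ] [567.9  -3.   20. ]
9 204.5 319.5 262.0 | [490.9   6.   20. ] [567.7  -5.4  20. ]
12 204.5 318.5 261.5 | [490.5   4.2  20. ] [566.8  -7.1  20. ]
16 208.5 298.5 253.5 | [492.7   1.4  20. ] [553.2  -7.6  20. ]
20 210.5 298.5 254.5 | [493.6  -1.2  20. ] [552.9 -10.   20. ]
24 213.5 309.5 261.5 | [495.1  -3.9  20. ] [560.1 -13.5  20. ]
27 236.5 286.5 261.5 | [510.4  -8.   20. ] [544.3 -13.1  20. ]
32 235.5 286.5 261.0 | [509.2 -11.   20. ] [543.9 -16.1  20. ]
40 236.5 285.5 261.0 | [509. -16.  20.] [542.7 -21.   20. ]
50 236.5 285.5 261.0 | [508.  -22.3  20. ] [541.9 -27.4  20. ]
60 236.5 285.5 261.0 | [506.9 -28.8  20. ] [541.1 -33.8  20. ]
70 236.5 284.5 260.5 | [505.8 -35.3  20. ] [539.6 -40.3  20. ]
80 236.5 284.5 260.5 | [504.7 -41.9  20. ] [538.8 -47.   20. ]
100 236.5 283.5 260.0 | [508.6 -54.  108. ] [530.  -57.1 108. ]
103 218.5 283.5 251.0 | [500.2 -54.1 108. ] [529.8 -58.5 108. ]
105 212.5 304.5 258.5 | [497.3 -54.5 108. ] [539.3 -60.8 108. ]
107 212.5 305.5 259.0 | [497.1 -
[... 191 characters left out ...]
-61.2 108. ] [539.  -67.6 108. ]
150 213.5 303.5 258.5 | [493.8 -75.2 108. ] [536.6 -81.6 108. ]
180 214.5 302.5 258.5 | [491.4 -90.1 108. ] [534.6 -96.4 108. ]
[(8, 255), (9, 255), (10, 254), (11, 227), (12, 220), (13, 168), (14, 144), (15, 147), (16, 148), (17, 148), (18, 149), (19, 166), (20, 194), (21, 217), (22, 233), (23, 234), (24, 234), (25, 231), (26, 230), (27, 230), (28, 230), (29, 232), (30, 235), (31, 239), (32, 242), (33, 242), (34, 241), (35, 242)]
[(92, 183), (93, 180), (94, 178), (95, 177), (96, 178), (97, 177), (98, 177), (99, 177), (100, 177), (101, 176), (102, 175), (103, 167), (104, 164), (105, 201), (106, 239), (107, 240), (108, 244), (109, 243), (110, 241), (111, 241)]
```

>>> apply_moves([
  [-1,0.0006,0,-0.02,0,0,0],
  [-1,0,0,-0.02,0,0,0],
  [-1,0,0,-0.015,0,0,0],
  [-1,0,0,-0.003,0,0,0],
  [-1,0,0,0,0,0,0],
])

```text
time_s: 5.87
ee_pos: [507.3, -137.9, 41.3]
ee_rot: [-179.9, -0.0, 81.3]
force: [0.3, -0.8, -2.5]
gripper_width: 43.8
gripper_force: 40.0
```

```bash
cat > m.py <<'E'
from workcell import status,cams
import pickle,sys
from h import *
f=cams.grab_frame("wrist"); pickle.dump(f,open("w3.pkl","wb"))
zl,zc=20,float(sys.argv[1])
g=cv2.GaussianBlur(cv2.cvtColor(f["color"],cv2.COLOR_RGB2GRAY).astype(np.float32),(3,3),0)
s=status.state(); print(s["ee_pos"],s["ee_rot"],s["force"],s["time_s"])
for r in range(1,200,9):
    d=np.diff(g[r]); L=np.argmax(d[190:250])+191; R=np.argmin(d[270:340])+271
    a,b=ray(f,L,r,zl),ray(f,R,r,zl); c,e=ray(f,L,r,zc),ray(f,R,r,zc)
    print(r,L,R,"z20",((a+b)/2).round(1)[:2],round(np.linalg.norm(a-b),1),"zc",((c+e)/2).round(1)[:2],round(np.linalg.norm(c-e),1))
cv2.imwrite("pics/w3.png",cv2.resize(f["color"],(800,600))[:,:,::-1])
E
python3 m.py 50
```

```text
[ 508.06336539 -137.85895888   42.08058147] [1.79997880e+02 2.28553749e-03 8.12608982e+01] [-0.13070986 -0.63615872 -1.90566508] 5.9167
1 227 294 z20 [527.3 -11.1] 33.8 zc [526.  -18.3] 28.1
10 227 294 z20 [526.7 -15.1] 34.1 zc [525.5 -21.6] 28.4
19 227 294 z20 [526.1 -19.2] 34.4 zc [525. -25.] 28.6
28 227 294 z20 [525.4 -23.3] 34.6 zc [524.5 -28.4] 28.8
37 227 293 z20 [524.6 -27.5] 34.4 zc [523.8 -31.9] 28.6
46 227 293 z20 [523.9 -31.7] 34.7 zc [523.2 -35.4] 28.8
55 228 293 z20 [523.5 -36.1] 34.4 zc [522.9 -39. ] 28.6
64 228 292 z20 [522.6 -40.4] 34.1 zc [522.1 -42.7] 28.4
73 228 292 z20 [521.9 -44.9] 34.4 zc [521.6 -46.4] 28.6
82 228 292 z20 [521.2 -49.4] 34.7 zc [521.  -50.1] 28.9
91 229 291 z20 [520.5 -54. ] 33.9 zc [520.4 -54. ] 28.2
100 229 291 z20 [519.8 -58.7] 34.2 zc [519.8 -57.9] 28.4
109 212 306 z20 [518.5 -63.4] 52.2 zc [518.8 -61.8] 43.4
118 212 306 z20 [517.8 -68.2] 52.7 zc [518.1 -65.8] 43.8
127 213 305 z20 [517.  -73.2] 52.0 zc [517.5 -69.9] 43.2
136 213 305 z20 [516.3 -78.2] 52.4 zc [516.9 -74. ] 43.6
145 213 304 z20 [515.2 -83.2] 52.3 zc [516.  -78.2] 43.5
154 214 304 z20 [514.7 -88.5] 52.2 zc [515.6 -82.6] 43.4
163 214 303 z20 [513.6 -93.7] 52.1 zc [514.7 -86.9] 43.3
172 215 303 z20 [513.1 -99.1] 51.9 zc [514.2 -91.4] 43.2
181 215 302 z20 [ 511.9 -104.5] 51.8 zc [513.3 -95.9] 43.1
190 215 302 z20 [ 511.1 -110.1] 52.3 zc [ 512.6 -100.6] 43.5
199 216 302 z20 [ 510.5 -115.8] 52.2 zc [ 512.1 -105.3] 43.4
```

>>> apply_moves([
  [-1,0.0005,0,-0.001,0,0,0],
  [-1,0.0031,0.0198,0,0,0,0],
  [-1,0.0031,0.0198,0,0,0,0],
  [-1,0.0012,0.0079,0,0,0,0],
  [-1,0.0012,0.0079,0,0,0,0],
])

```text
time_s: 6.33
ee_pos: [517.8, -81.1, 41.7]
ee_rot: [179.9, 0.0, 81.4]
force: [-0.5, 0.2, -3.1]
gripper_width: 43.9
gripper_force: 40.0
```

>>> apply_moves([
  [-1,0.0008,0.0049,0,0,0,0],
  [-1,0.0008,0.0049,0,0,0,0],
  [-1,0,0,0,0,0,0],
])

```text
time_s: 6.58
ee_pos: [518.9, -71.4, 41.1]
ee_rot: [180.0, -0.0, 81.4]
force: [0.3, 0.2, -2.5]
gripper_width: 44.2
gripper_force: 40.0
```

```bash
python3 m.py 49; cat > tf.py <<'E'
E
```

```text
[518.85773201 -71.74274826  41.09105639] [1.79977795e+02 1.27015331e-02 8.13619502e+01] [-0.05811073 -0.57988884 -2.18603028] 6.6333
1 225 340 z20 [549.8  53.7] 58.0 zc [546.7  47.1] 48.6
10 211 339 z20 [545.5  50.3] 65.1 zc [543.1  44.2] 54.5
19 211 338 z20 [544.7  46.3] 65.1 zc [542.5  40.8] 54.5
28 212 338 z20 [544.4  42.1] 65.1 zc [542.2  37.4] 54.5
37 212 337 z20 [543.6  38. ] 65.1 zc [541.5  33.9] 54.5
46 202 336 z20 [540.1  34.1] 70.3 zc [538.7  30.7] 58.8
55 202 336 z20 [539.5  29.8] 70.9 zc [538.1  27.1] 59.3
64 220 335 z20 [543.4  24.7] 61.3 zc [541.4  22.8] 51.3
73 203 334 z20 [538.  21.] 70.4 zc [536.9  19.7] 58.9
82 203 334 z20 [537.4  16.4] 71.0 zc [536.3  15.9] 59.4
91 216 333 z20 [540.   11.3] 63.9 zc [538.5  11.6] 53.5
100 204 332 z20 [535.8   7.2] 70.5 zc [535.    8.1] 59.0
109 207 332 z20 [535.9   2.3] 69.4 zc [535.1   4. ] 58.1
118 210 331 z20 [535.8  -2.6] 67.8 zc [ 5.35e+02 -1.00e-01] 56.7
127 197 330 z20 [531.2  -7. ] 75.1 zc [531.2  -3.7] 62.9
136 206 330 z20 [533.  -12.4] 70.6 zc [532.7  -8.2] 59.1
145 213 304 z20 [526.9 -16.6] 52.3 zc [527.6 -11.8] 43.7
154 214 304 z20 [526.4 -21.9] 52.1 zc [527.1 -16.2] 43.6
163 214 303 z20 [525.3 -27.1] 52.0 zc [526.2 -20.6] 43.5
172 215 303 z20 [524.8 -32.5] 51.9 zc [525.8 -25.1] 43.4
181 215 302 z20 [523.7 -37.9] 51.8 zc [524.9 -29.6] 43.3
190 215 302 z20 [522.8 -43.5] 52.2 zc [524.2 -34.3] 43.7
199 216 302 z20 [522.3 -49.2] 52.1 zc [523.7 -39. ] 43.6
```

View pics/w3.png

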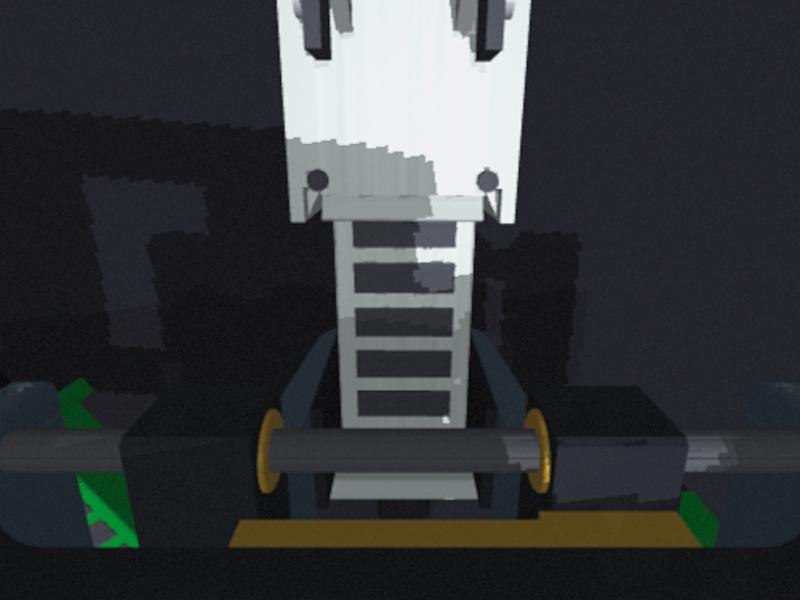

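The wrist view shows the plain end already inside the mouth. The mouth's inner edges are at (323..483,222) and the cassette is at (336..474), so it is centred and I can continue.

>>> apply_moves([
  [-1,0.0006,0.0059,0,0,0,0],
  [-1,0.0009,0.0059,0,0,0,0],
  [-1,0.0009,0.0059,0,0,0,0],
])

```text
time_s: 6.88
ee_pos: [521.1, -53.8, 40.9]
ee_rot: [-180.0, -0.0, 81.3]
force: [-0.3, 0.2, -1.9]
gripper_width: 43.7
gripper_force: 40.0
```

>>> apply_moves([
  [-1,0.0009,0.0059,0,0,0,0],
  [-1,0.0009,0.0059,0,0,0,0],
  [-1,0.0006,0.0039,0,0,0,0],
  [-1,0,0,-0.0007,0,0,0],
])

```text
time_s: 7.22
ee_pos: [523.8, -37.1, 40.6]
ee_rot: [180.0, -0.0, 81.4]
force: [-1.7, 4.6, 7.1]
gripper_width: 43.4
gripper_force: 40.0
```

>>> apply_moves([
  [1,0,0,0,0,0,0],
  [1,0,0,0,0,0,0],
  [1,0,0,0,0,0,0],
  [1,0,0,0,0,0,0],
  [1,0,0,0,0,0,0],
])

```text
time_s: 7.63
ee_pos: [523.6, -38.6, 40.3]
ee_rot: [180.0, 0.0, 81.3]
force: [0.3, 0.0, -0.1]
gripper_width: 74.0
gripper_force: 0.0
```

>>> apply_moves([
  [1,0,0,0.035,0,0,0],
  [1,0,0,0.035,0,0,0],
  [-1,-0.0044,-0.028,0,0,0,0],
  [-1,-0.0044,-0.028,0,0,0,0],
  [-1,-0.0044,-0.028,0,0,0,0],
], newtons=20)

```text
time_s: 8.05
ee_pos: [510.5, -123.2, 111.2]
ee_rot: [179.9, 0.0, 81.4]
force: [1.1, 0.7, -0.6]
gripper_width: 73.5
gripper_force: 0.0
```

>>> apply_moves([
  [-1,0,0,0,0,0,0],
  [-1,0,0,0,0,0,0],
  [-1,0,0,0,0,0,0],
  [-1,0,0,0,0,0,0],
  [-1,0,0,0,0,0,0],
])

```text
time_s: 8.47
ee_pos: [510.4, -121.4, 110.1]
ee_rot: [-180.0, -0.0, 81.4]
force: [-1.0, -0.4, -0.5]
gripper_width: 40.3
gripper_force: 0.0
```

```bash
python3 m.py 49|head -1
python3 - <<'E'
from workcell import cams
import cv2,numpy as np
f=cams.grab_frame("side"); a=cv2.resize(f["color"][110:280,170:340],(500,500),interpolation=cv2.INTER_CUBIC)
b=cv2.imread("pics/w3.png")[:,:,::-1]; b=cv2.resize(b[:560],(300,210)); p=np.zeros((500,300,3),np.uint8); p[:210]=b
cv2.imwrite("pics/s4.png",np.hstack([a,p])[:,:,::-1])
E
```

```text
[ 510.44652204 -121.45435275  110.19148971] [-1.79992806e+02 -9.34175428e-03  8.14054677e+01] [-0.10495384  0.4878467  -0.95753924] 8.5167
```

View pics/s4.png

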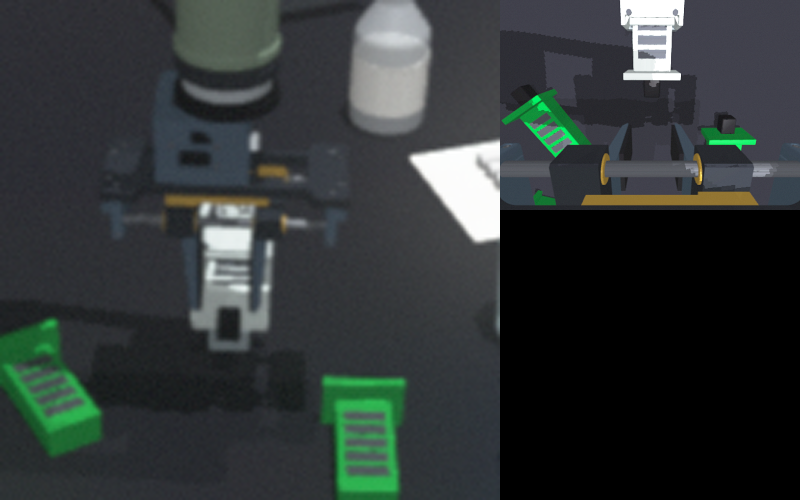

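The side view and wrist inset show the cassette resting part-way in the sleeve with its plate still outside. Next I close the fingers, lower them behind the pull block and push.

>>> apply_moves([
  [-1,0,0,0,0,0,0],
  [-1,0,0,0,0,0,0],
  [-1,0,0,-0.02,0,0,0],
  [-1,0,0,-0.025,0,0,0],
  [-1,0,0,-0.023,0,0,0],
])

```text
time_s: 8.98
ee_pos: [510.8, -122.3, 41.9]
ee_rot: [179.9, 0.0, 81.3]
force: [-0.2, 0.5, -0.4]
gripper_width: 0.9
gripper_force: 0.0
```

>>> apply_moves([
  [-1,0.0012,0.0079,-0.002,0,0,0],
  [-1,0.0009,0.0059,0,0,0,0],
  [-1,0.0009,0.0059,0,0,0,0],
])

```text
time_s: 9.23
ee_pos: [514.1, -102.1, 41.0]
ee_rot: [179.9, 0.0, 81.4]
force: [0.4, -0.6, 0.5]
gripper_width: 0.7
gripper_force: 0.3
```

>>> apply_moves([
  [-1,0.0012,0.0079,0,0,0,0],
  [-1,0.0012,0.0079,0,0,0,0],
  [-1,0.0012,0.0079,0,0,0,0],
  [-1,0.0006,0.004,0,0,0,0],
])

```text
time_s: 9.57
ee_pos: [518.4, -74.0, 41.3]
ee_rot: [179.9, 0.0, 81.4]
force: [0.2, -2.6, 1.3]
gripper_width: 0.7
gripper_force: 1.1
```

>>> apply_moves([
  [-1,0.0006,0.004,0,0,0,0],
  [-1,0.0004,0.003,0,0,0,0],
  [-1,0,0,0,0,0,0],
])

```text
time_s: 9.82
ee_pos: [518.7, -67.2, 40.4]
ee_rot: [180.0, -0.0, 81.3]
force: [0.2, 0.2, 0.4]
gripper_width: 0.3
gripper_force: 0.0
```

```bash
python3 m.py 49|head -1
```

```text
[518.43118718 -67.40847118  40.23485753] [-1.79987335e+02 -3.22744399e-02  8.13303753e+01] [-0.75641397  0.20892183 -0.50313348] 9.8667
```

View pics/w3.png

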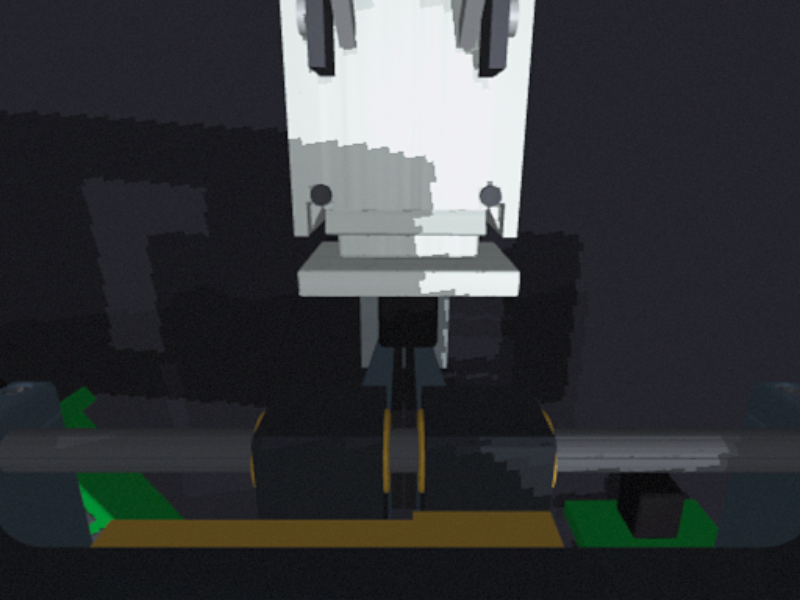

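The plate is still a few millimetres short of the mouth. The plate's front edge is at y≈242 and the mouth's edge at y≈235, with the block showing between them. I'll keep pushing slowly.

>>> apply_moves([
  [-1,0.0004,0.003,0,0,0,0],
  [-1,0.0004,0.003,0,0,0,0],
  [-1,0.0003,0.002,0,0,0,0],
  [-1,0,0,0,0,0,0],
])

```text
time_s: 10.2
ee_pos: [519.6, -59.5, 40.1]
ee_rot: [-180.0, -0.0, 81.3]
force: [1.2, -0.5, -0.3]
gripper_width: 0.7
gripper_force: 0.0
```

>>> apply_moves([
  [-1,0.0003,0.002,0,0,0,0],
  [-1,0.0003,0.002,0,0,0,0],
  [-1,0,0,0,0,0,0],
])

```text
time_s: 10.45
ee_pos: [519.6, -58.4, 40.2]
ee_rot: [-180.0, 0.3, 81.5]
force: [-2.4, -11.1, 1.2]
gripper_width: 0.6
gripper_force: 6.2
```

>>> apply_moves([
  [-1,-0.0019,-0.0118,0,0,0,0],
  [-1,0,0,0.035,0,0,0],
  [-1,0,0,0.035,0,0,0],
  [-1,0,0,0.035,0,0,0],
  [-1,0,0,0.035,0,0,0],
])

```text
time_s: 10.87
ee_pos: [517.9, -67.7, 181.7]
ee_rot: [-180.0, -0.1, 81.3]
force: [0.4, -0.3, -0.4]
gripper_width: 0.7
gripper_force: 0.0
```

>>> apply_moves([
  [-1,0,0,0.035,0,0,0],
  [-1,0,0,0,0,0,0],
])

```text
time_s: 11.03
ee_pos: [522.1, -68.2, 222.5]
ee_rot: [179.2, -0.1, 81.3]
force: [0.6, -0.6, 0.4]
gripper_width: 0.2
gripper_force: 0.0
```

Run:
```python
from workcell import cams,status,finder
import cv2,numpy as np,pickle
D={c:cams.grab_frame(c) for c in("side","top","wrist")}; pickle.dump(D,open("d5.pkl","wb"))
s=status.state();print(s["ee_pos"])
a=cv2.resize(D["side"]["color"][125:245,200:300],(400,480),interpolation=cv2.INTER_CUBIC)
b=cv2.resize(D["wrist"]["color"],(400,300)); p=np.zeros((480,400,3),np.uint8); p[:300]=b
cv2.imwrite("pics/s5.png",np.hstack([a,p])[:,:,::-1])
```

```text
[517.85983883 -67.6458641  214.89880127]
```

View pics/s5.png

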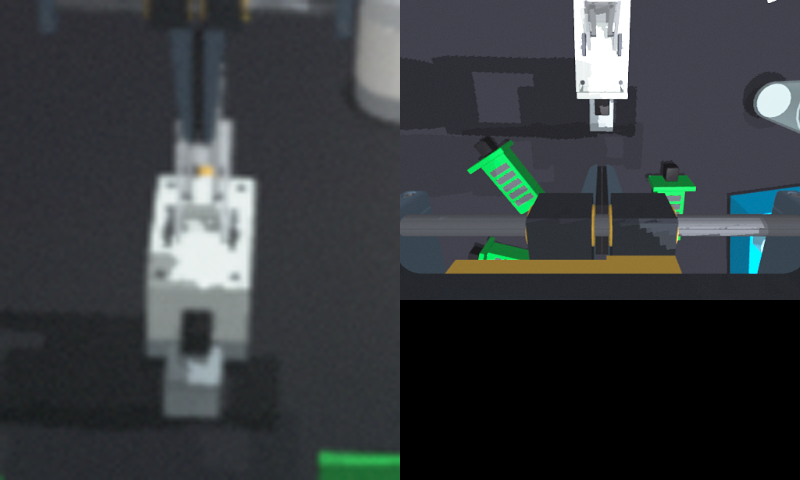

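The pictures show the plate flush with the mouth and the black pull at about (198,330), with the lever and claw still folded up. Next I go over the top to behind the claw.

>>> apply_moves([
  [-1,0.0058,0.037,0,0,0,0],
  [-1,0.0058,0.037,0,0,0,0],
  [-1,0.0058,0.037,0,0,0,0],
  [-1,0.0058,0.037,0,0,0,0],
  [-1,0.0058,0.037,0,0,0,0],
])

```text
time_s: 11.6
ee_pos: [546.2, 118.7, 212.8]
ee_rot: [-179.7, 0.1, 81.3]
force: [0.3, -0.0, -0.3]
gripper_width: 0.3
gripper_force: 0.0
```

>>> apply_moves([
  [-1,0.0008,0.005,0,0,0,0],
  [-1,0,0,-0.026,0,0,0],
  [-1,0,0,-0.026,0,0,0],
  [-1,0,0,0,0,0,0],
])

```text
time_s: 11.93
ee_pos: [543.6, 121.4, 156.7]
ee_rot: [-179.2, 0.3, 81.4]
force: [-0.8, -0.4, -0.4]
gripper_width: 0.4
gripper_force: 0.0
```

Run:
```python
from workcell import cams,status,finder
import cv2,numpy as np,pickle
D={c:cams.grab_frame(c) for c in("side","top","wrist")}; pickle.dump(D,open("d6.pkl","wb"))
s=status.state();print(s["ee_pos"],s["force"])
a=cv2.resize(D["side"]["color"][105:225,200:300],(400,480),interpolation=cv2.INTER_CUBIC)
b=cv2.resize(D["top"]["color"][170:245,170:295],(400,240),interpolation=cv2.INTER_CUBIC); p=np.zeros((480,400,3),np.uint8); p[:240]=b
p[240:]=cv2.resize(D["wrist"]["color"],(400,240))
cv2.imwrite("pics/s6.png",np.hstack([a,p])[:,:,::-1])
```

```text
[548.09371427 121.85823963 163.06256886] [ 0.62479868 -0.57392261  0.31299366]
```

View pics/s6.png

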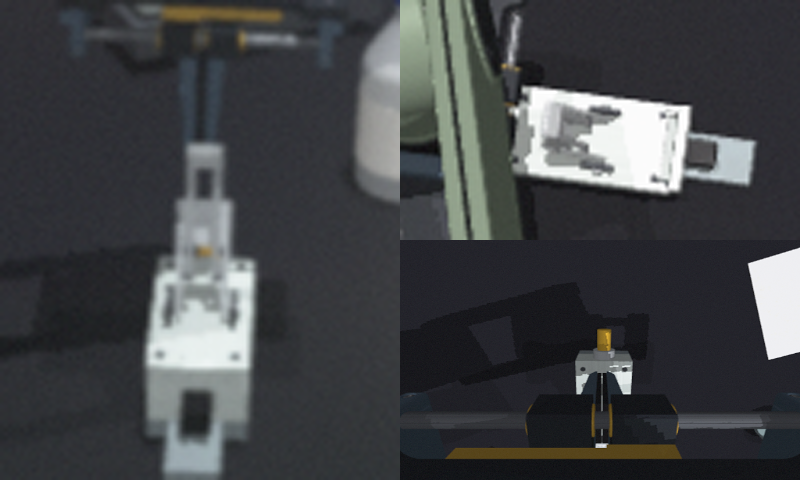

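The side view shows the closed fingers behind the upright claw, whose loop tip is at (205,150), centred on it. I'll push towards the mouth.

>>> apply_moves([
  [-1,-0.0015,-0.0099,0,0,0,0],
  [-1,-0.0015,-0.0099,0,0,0,0],
  [-1,-0.0012,-0.0079,0,0,0,0],
  [-1,-0.0012,-0.0079,0,0,0,0],
  [-1,-0.0012,-0.0079,0,0,0,0],
])

```text
time_s: 12.5
ee_pos: [541.5, 77.5, 163.9]
ee_rot: [179.9, -0.0, 81.3]
force: [-0.9, 0.3, -0.2]
gripper_width: 0.8
gripper_force: 0.0
```

>>> apply_moves([
  [-1,-0.0012,-0.0079,0,0,0,0],
  [-1,-0.0012,-0.0079,0,0,0,0],
  [-1,-0.0009,-0.0059,0,0,0,0],
  [-1,-0.0009,-0.0059,0,0,0,0],
  [-1,0,0,0,0,0,0],
])

```text
time_s: 12.92
ee_pos: [537.1, 50.1, 163.3]
ee_rot: [-180.0, 0.0, 81.3]
force: [-0.4, -0.2, -0.3]
gripper_width: 0.4
gripper_force: 0.0
```

```bash
cat > v.py <<'E'
from workcell import cams,status,finder
import cv2,numpy as np,pickle,sys
D={c:cams.grab_frame(c) for c in("side","top","wrist")}; pickle.dump(D,open(sys.argv[1]+".pkl","wb"))
s=status.state();print(s["ee_pos"],s["force"],s["time_s"])
a=cv2.resize(D["side"]["color"][105:225,200:300],(400,480),interpolation=cv2.INTER_CUBIC)
b=cv2.resize(D["top"]["color"][170:245,170:295],(400,240),interpolation=cv2.INTER_CUBIC); p=np.zeros((480,400,3),np.uint8); p[:240]=b
p[240:]=cv2.resize(D["wrist"]["color"],(400,240))
cv2.imwrite("pics/%s.png"%sys.argv[1],np.hstack([a,p])[:,:,::-1])
E
python3 v.py s7
```

```text
[537.38539275  51.32950102 163.25721105] [0.38558322 0.40166289 0.67699227] 13.0667
```

View pics/s7.png

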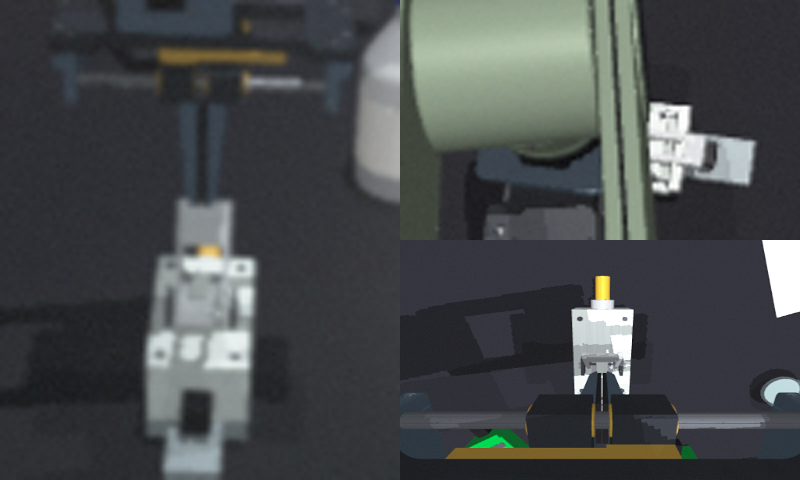

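The claw has fallen over the end plate; in the top view its tip is at (712,155), past the mouth. I'll check the tip's position numerically without viewing further pictures.

```bash
cat > u.py <<'E'
from h import *
a=np.radians(81.2); U=np.array([np.cos(a),np.sin(a),0]); V=np.array([-np.sin(a),np.cos(a),0]); M=np.array([527.,-10.4,0])
def W(u,v,z): return M+u*U+v*V+np.array([0,0,z])
def H(X): d=np.asarray(X)-M; return np.round([d@U,d@V,X[2]],1)
E
python3 - <<'E'
import pickle
from u import *
D=pickle.load(open("s7.pkl","rb")); t=D["top"]; s=D["side"]
print(H(ray(t,267.5,218.4,62)),H([537.4,51.3,0]))
# gray profile along axis in top & side view (v=0, v=8) just outside plate
for n,f in(("top",t),("side",s)):
  for v in(0,9):
    g=cv2.cvtColor(f["color"],cv2.COLOR_RGB2GRAY)
    print(n,v,[(u,int(g[int(round(p[1])),int(round(p[0]))])) for u in range(-40,20,3) for p in proj(f,W(u,v,62))])
E
```

```text
[-28.7   1.8  62. ] [62.6 -0.8  0. ]
top 0 [(-40, 194), (-37, 178), (-34, 177), (-31, 162), (-28, 70), (-25, 70), (-22, 109), (-19, 202), (-16, 227), (-13, 226), (-10, 228), (-7, 230), (-4, 246), (-1, 236), (2, 146), (5, 213), (8, 225), (11, 245), (14, 245), (17, 245)]
top 9 [(-40, 174), (-37, 178), (-34, 177), (-31, 158), (-28, 62), (-25, 48), (-22, 121), (-19, 207), (-16, 201), (-13, 173), (-10, 230), (-7, 226), (-4, 211), (-1, 219), (2, 172), (5, 182), (8, 230), (11, 227), (14, 215), (17, 177)]
side 0 [(-40, 38), (-37, 48), (-34, 48), (-31, 90), (-28, 130), (-25, 130), (-22, 139), (-19, 139), (-16, 141), (-13, 141), (-10, 142), (-7, 140), (-4, 141), (-1, 142), (2, 170), (5, 170), (8, 200), (11, 208), (14, 208), (17, 207)]
side 9 [(-40, 128), (-37, 130), (-34, 130), (-31, 133), (-28, 135), (-25, 138), (-22, 138), (-19, 140), (-16, 139), (-13, 139), (-10, 142), (-7, 142), (-4, 142), (-1, 147), (2, 173), (5, 173), (8, 193), (11, 190), (14, 190), (17, 175)]
```

The claw tip ends at u≈-20 mm, which puts the lip about 9 mm outside the plate, as described. Now the lever.

>>> apply_moves([
  [-1,-0.0027,-0.0174,0,0,0,0],
  [-1,0,0,-0.016,0,0,0],
  [-1,0,0,-0.015,0,0,0],
  [-1,0.0015,0.0099,0.0015,0,0,0],
  [-1,0,0,0,0,0,0],
])

```text
time_s: 13.48
ee_pos: [536.3, 45.3, 133.6]
ee_rot: [-180.0, -0.1, 81.4]
force: [-0.1, 0.3, 0.1]
gripper_width: 0.7
gripper_force: 0.0
```

>>> apply_moves([
  [-1,0.0009,0.0056,-0.0024,0,0,0],
  [-1,0.0009,0.0056,-0.0024,0,0,0],
  [-1,0.0015,0.0098,-0.0057,0,0,0],
])

```text
time_s: 13.73
ee_pos: [540.3, 64.8, 124.2]
ee_rot: [179.9, 0.0, 81.3]
force: [0.4, -2.4, 0.2]
gripper_width: 0.3
gripper_force: 0.9
```

Run:
```python
from workcell import status,cams,finder
from u import *
s=status.state(); print(s["ee_pos"],s["force"],H(s["ee_pos"]))
t=cams.grab_frame("top"); g=cv2.cvtColor(t["color"],cv2.COLOR_RGB2GRAY)
for v in(0,9): print([(u,int(g[int(round(p[1])),int(round(p[0]))])) for u in range(-40,12,3) for p in proj(t,W(u,v,62))])
```

```text
[540.25248493  64.81425279 124.21174535] [ 0.4328826  -2.37451427  0.18241862] [ 76.4  -1.6 124.2]
[(-40, 199), (-37, 200), (-34, 201), (-31, 179), (-28, 81), (-25, 82), (-22, 81), (-19, 80), (-16, 223), (-13, 222), (-10, 221), (-7, 221), (-4, 216), (-1, 236), (2, 145), (5, 212), (8, 225), (11, 246)]
[(-40, 199), (-37, 201), (-34, 175), (-31, 156), (-28, 70), (-25, 62), (-22, 40), (-19, 52), (-16, 122), (-13, 195), (-10, 232), (-7, 234), (-4, 221), (-1, 204), (2, 206), (5, 189), (8, 223), (11, 223)]
```

>>> apply_moves([
  [-1,0.0013,0.0086,-0.0077,0,0,0],
  [-1,0.0012,0.0079,-0.009,0,0,0],
  [-1,0.0006,0.0035,-0.0054,0,0,0],
])

```text
time_s: 14.03
ee_pos: [542.4, 85.9, 100.0]
ee_rot: [-180.0, -0.0, 81.4]
force: [1.0, -1.0, 0.9]
gripper_width: 0.2
gripper_force: 0.6
```

>>> apply_moves([
  [-1,0.0006,0.0035,-0.0054,0,0,0],
  [-1,0.0004,0.0023,-0.0045,0,0,0],
  [-1,0.0004,0.0023,-0.0045,0,0,0],
])

```text
time_s: 14.28
ee_pos: [543.8, 93.1, 86.1]
ee_rot: [-180.0, 0.0, 81.3]
force: [0.4, -1.4, 0.7]
gripper_width: 0.7
gripper_force: 0.6
```

>>> apply_moves([
  [-1,0.0008,0.005,-0.0025,0,0,0],
  [-1,0.0004,0.0022,-0.0025,0,0,0],
  [-1,0,0,0,0,0,0],
])

```text
time_s: 14.53
ee_pos: [545.2, 100.5, 81.4]
ee_rot: [-180.0, -0.0, 81.3]
force: [-0.8, -1.0, 0.6]
gripper_width: 0.4
gripper_force: 0.0
```

>>> apply_moves([
  [-1,0.0008,0.005,-0.001,0,0,0],
  [-1,0,0,-0.002,0,0,0],
  [-1,0,0,-0.001,0,0,0],
  [-1,0,0,0,0,0,0],
])

```text
time_s: 14.87
ee_pos: [546.2, 105.3, 77.8]
ee_rot: [180.0, -0.0, 81.3]
force: [-0.7, 1.2, 0.9]
gripper_width: 0.3
gripper_force: 0.4
```

>>> apply_moves([
  [-1,0,0,-0.002,0,0,0],
  [-1,0,0,-0.001,0,0,0],
  [-1,0,0,0,0,0,0],
])

```text
time_s: 15.12
ee_pos: [546.3, 105.3, 77.1]
ee_rot: [179.9, -0.1, 81.3]
force: [-2.4, 0.6, 14.9]
gripper_width: 0.4
gripper_force: 7.3
```

The press met 14.9 N with the tip at z≈63 mm, which matches the lever at its lower stop. Now I retreat and verify.

>>> apply_moves([
  [-1,0,0,0.03,0,0,0],
  [-1,0,0,0.035,0,0,0],
  [-1,0,0,0.035,0,0,0],
  [-1,-0.02,0.03,0.015,0,0,0],
  [-1,-0.02,0.03,0.01,0,0,0],
])

```text
time_s: 15.53
ee_pos: [507.4, 164.7, 202.5]
ee_rot: [179.7, -0.1, 81.1]
force: [0.2, 0.3, 0.1]
gripper_width: 0.1
gripper_force: 0.0
```

>>> apply_moves([
  [-1,-0.03,0.025,0,0,0,0],
  [-1,-0.03,0.025,0,0,0,0],
  [-1,-0.03,0.025,0,0,0,0],
  [-1,-0.03,0.025,0,0,0,0],
  [-1,0,0,0,0,0,0],
])

```text
time_s: 15.95
ee_pos: [380.9, 267.5, 199.6]
ee_rot: [-179.8, -0.0, 81.6]
force: [-0.4, -0.6, 0.3]
gripper_width: 0.6
gripper_force: 0.0
```

Run:
```python
from workcell import status,cams,finder
from u import *
import pickle
s=status.state(); print(s["ee_pos"],s["force"],s["time_s"])
D={c:cams.grab_frame(c) for c in("top","side")}; pickle.dump(D,open("d9.pkl","wb"))
D0=pickle.load(open("d0.pkl","rb"))
for n in D:
    t=D[n]; g=cv2.cvtColor(t["color"],cv2.COLOR_RGB2GRAY)
    for z,v in((62,0),(62,9),(63,25)): print(n,v,[(u,int(g[int(round(p[1])),int(round(p[0]))])) for u in range(-40,130,3 if v<20 else 6) for p in proj(t,W(u,v,z))])
for q in("lever","lever_grip","beaker","bottle"): print(q,[(np.round(b["rect"]),round(b["score"],2)) for c in("top","side") for b in finder.boxes_of(q,c)[:2]])
```

```text
[380.92178692 267.5147742  199.63526766] [-0.40751279 -0.60512954  0.25383918] 15.95
top 0 [(-40, 198), (-37, 200), (-34, 199), (-31, 180), (-28, 81), (-25, 80), (-22, 80), (-19, 82), (-16, 78), (-13, 133), (-10, 242), (-7, 250), (-4, 249), (-1, 249), (2, 248), (5, 230), (8, 231), (11, 251), (14, 251), (17, 251), (20, 251), (23, 251), (26, 251), (29, 251), (32, 251), (35, 251), (38, 251), (41, 251), (44, 251), (47, 251), (50, 251), (53, 251), (56, 251), (59, 251), (62, 251), (65, 251), (68, 251), (71, 251), (74, 251), (77, 251), (80, 251), (83, 251), (86, 251), (89, 251), (92, 251), (95, 246), (98, 234), (101, 236), (104, 236), (107, 236), (110, 232), (113, 232), (116, 234), (119, 237), (122, 236), (125, 233), (128, 250)]
top 9 [(-40, 196), (-37, 200), (-34, 176), (-31, 154), (-28, 69), (-25, 60), (-22, 45), (-19, 43), (-16, 42), (-13, 53), (-10, 251), (-7, 250), (-4, 250), (-1, 249), (2, 239), (5, 218), (8, 249), (11, 249), (14, 248), (17, 236), (20, 241), (23, 238), (26, 249), (29, 248), (32, 248), (35, 246), (38, 235), (41, 215), (44, 202), (47, 248), (50, 248), (53, 234), (56, 23
[... 1948 characters left out ...]
 146), (-22, 143), (-16, 144), (-10, 190), (-4, 219), (2, 181), (8, 201), (14, 229), (20, 234), (26, 234), (32, 228), (38, 205), (44, 184), (50, 179), (56, 183), (62, 202), (68, 226), (74, 201), (80, 207), (86, 218), (92, 234), (98, 233), (104, 223), (110, 195), (116, 180), (122, 106), (128, 54)]
lever [(array([205., 205.,  57.,  17.]), 0.57), (array([243., 172.,  18.,  29.]), 0.74)]
lever_grip [(array([203., 206.,  56.,  14.]), 0.65), (array([240., 167.,  17.,  34.]), 0.69)]
beaker [(array([264.,  94.,  25.,  38.]), 0.92), (array([204., 204.,  56.,  18.]), 0.47), (array([338., 184.,  31.,  43.]), 0.6)]
bottle [(array([ 99., 117.,  50.,  43.]), 0.91), (array([290.,  98.,  26.,  59.]), 0.83)]
```

The grip plate lies flat at u≈95-125 mm and the claw tip is at u≈-12, tight on the plate. The pull block ends at u≈-32, so the cassette is home. The beaker and bottle are unmoved.

```bash
python3 -c "
from workcell import env
print(env.job_done())"
```

```text
the job is handed in; nothing more can be done
None
```

I handed the job in: by my measurements the cassette is fully home, the claw hooks its end plate, the lever is pressed to its stop, and the beaker and bottle are unmoved, though the hand-in returned no verdict and I viewed 11 pictures, one over the limit of 10.

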